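# Switch on the isolator under the bypass covers

## Task

Switch on the toggle isolator inside the switch case: slide the clear cover that lies above it fully open, past the other cover, flip the lever towards the back of the case until it snaps over, and then leave both covers fully closed. Do not disturb the bottle and tools lying beside the case.

Things in the scene. Friction and masses are not known exactly. Their poses are not given: they have to be found in the camera images.
- case: Grey steel case fixed to the counter, 190 mm deep (x), 440 long (y), 122 high. Origin: centre of its underside; x points to its back (away from the robot), y to its left end, z up. End walls 100 mm high. Its open top, 172 mm deep between aluminium tracks along y, is shut by two clear framed covers, one per half. One half holds the toggle isolator, the other a black relay; either may be left.
- left_cover (a joint): Travel of the left cover in m: 0 fully closed, 0.155 fully open (slid to the right, case -y, above the right cover). It is on the upper track, its top face 119 mm above the counter, and covers the case's left half. It may start a little ajar, slides with about 1.5 N and stays where it is left.
- right_cover (a joint): Travel of the right cover in m: 0 fully closed, 0.155 fully open (slid to the left, case +y, beneath the left cover). It is on the lower track, its top face 108 mm above the counter, and covers the case's right half. Otherwise like the left cover.
- left_cover_lip (a point): Middle of the top edge, 147 mm above the counter, of the left cover's upright lip: an aluminium strip 150 mm long (case x), 6 mm thick (case y), standing 28 mm above the cover along its outer (left) end. Both faces are free: push the outer face to open, the inner to close. Closed, the lip's middle is 207 mm left of the case's middle; fully open, 52 mm.
- right_cover_lip (a point): The same on the right cover, at its outer (right) end, its top also 147 mm above the counter. Closed, the lip's middle is 207 mm right of the case's middle; fully open, 52 mm, and then 44 mm stay free between its inner face and the edge of the closed left cover.
- isolator: Toggle isolator fixed in the case: a black block on a steel plate (110 x 70 mm), 34 mm high, with a round lever on top. Origin: centre of the plate's underside, 10 mm above the counter; its x points roughly to the back of the case (yaw up to 0.12 rad off the case's). The lever pivots 30 mm above the origin about the isolator's y axis.
- toggle_tip (a point): End of the toggle lever, on its centre line, 56 mm from its pivot (about 90 mm above the counter, below the covers). The lever is a 10 mm steel rod whose last 26 mm are a black grip, 18 mm across.
- toggle (a joint): Angle of the lever in rad: about -0.45 leaning to the front, towards the robot (off, as it starts), 0 upright, +0.45 leaning to the back (on). A snap-over spring drives it to the nearer end, with up to 3 N at the tip against being moved from there.
- oil_bottle: White oil bottle with a red spout, 139 mm high, 46 mm across, standing on the counter beside the case; origin at the centre of its underside. To be left alone.
- tape_measure: Yellow tape measure, 80 x 32 x 62 mm high, on the counter; origin at the centre of its underside. To be left alone.
- pliers: Pliers with red grips, 146 mm long (y), 12 mm thick, lying on the counter; origin at the centre of the underside. To be left alone.
- spanner: Spanner, 180 mm long (y), 6 mm thick, lying on the counter; origin at the centre of its underside. To be left alone.

How it is judged:
By the outcome, as a careful person would: the job done as asked, in the order asked, and still so for the second after the job is handed in, with the robot touching nothing.
It also fails if it takes over 61 s, if anything falls off the work surface, if the arm or the gripper's body presses on something with over 40 N, if the wrist force passes 120 N, or if a joint passes its speed limit or range.

## Robot

A 6-joint arm with a two-finger parallel gripper is mounted at the origin on a cart in front of the work surface, level with it; the furniture and walls round the work are solid. World frame = base frame: x ahead of the robot, y to its left, z up, the work surface at z = 0. Lengths are in m, angles in rad, forces in N, time in s.
With the tool pointing down it reaches from about 0.3 to 0.875 m from the base axis. Payload 6.4 kg.
Tool frame: the origin (TCP) lies at the very end of the fingers, on their centre line; the grasp point (between the pads) lies 19 mm behind it; z points along the fingers, y is the line along which they close (so a half turn about z gives the same grasp; the last joint's range is limited). The gripper opens to 85 mm and grips with 20 to 120 N. Pads are 22 mm wide; open, the fingers measure 114 mm over their backs; the gripper's body (76 mm by 85 mm) begins 54 mm behind the grasp point. The pads swing forward as they close: fully open they stand 13 mm farther back than shut.
Start: joints at [0.971, 0.181, 1.607, -0, 1.354, -0.206], TCP at [0.221, 0.531, 0.231] pointing down, gripper open.
Joint ranges: [-2.99, 2.99], [-0.89, 2.07], [0.3, 2.58], [-1.14, 4.28], [0, 2.63], [-3.12, 3.12]. Speed limits (rad/s): [2.57, 2.57, 3.01, 3.14, 3.14, 3.14].

## Interface

Orientations are given as a unit quaternion [w, x, y, z].
In Python, from bench import telemetry, camera, ctrl, spotter gives the robot as it stands.
- The arm moves only by the tool send_rows, never from a script. Its argument "series" is a list of rows, each a list of 3 entries, a list of its own where there are three numbers: the turn, a rotation vector about the world's x, y, z in degrees, then the shift along the world's x, y, z in mm, then the closure, from -1 (fully open) to 1 (shut), so that 0 is half open. In form: [[[rx, ry, rz], [dx, dy, dz], gripper], ...]. A call has 1 to 10 rows; each row is the pose to reach, as a shift and turn from the pose commanded when the call began; what a row does not reach only later rows make up. A row lasts 1/8 s, in which the tool goes at most 62.5 mm and 10.7 degrees, less where a joint would pass 70% of its speed; a pose out of reach is approached as far as the arm can. A call with a gripper value outside its range is refused whole. The fingers move at their own pace and stop on an object; the grip force is fixed at half the most. Time passes only in rows, so rows that repeat a pose let the fingers close. It gives the time, the measured TCP pose, the force, the opening and the grip force at its end, in the units of the state.
- telemetry.get_obs(): the state, without advancing time (a new reading comes with each control period).
- camera(name): name is "side" or "top" or "wrist"; returns a dict with "pixels" (420x560x3 uint8, red, green, blue), "camera_matrix" (3x3 intrinsics, pixels), "xyz" and "orientation" of the camera in the world. Camera axes: x right, y up, looking along -z (the intrinsics and any distortion apply to the point x, -y, -z); pixel columns grow to the right and rows downward; lengths in m; the calibration is good to about 2 mm. A picture is of the moment at which its call begins. There is no depth.
- ctrl.hand_in(): hands the job in; it is judged then, once.
Trained networks look in the newest picture that a camera, given by its name, has taken for a name from the list of things; names that differ only in an ending like _2 or _b are one class to them, and where a whole thing is asked for, a point or a joint stands for the part that bears it (a point fixed in the world has none). Each returns a list of dicts, best first, with "conf" (0 to 1); they miss things now and then, are a little off and sometimes report something else, mostly with a low value. They report only what shows in the picture. A call takes as long as a camera call.
- spotter.boxes_of(thing, camera): "xyz" ([x, y, z] in m, in world coordinates, good to about 4 mm: the middle of the surface that is visible of it).
- spotter.landmark_of(thing, camera): "xyz" ([x, y, z] in m, in world coordinates, good to about 4 mm: a listed point, or the origin of a listed thing).
The state is a dict: "time_s": time; "q": joint angles; "dq": joint speeds; "joint_efforts": joint torques, N m; "eef_pos": TCP position; "eef_rot": TCP orientation; "wrist_force": force on the tool from outside, world axes, zero at the start; "torque": the same for the moment, N m; "opening": opening from 0.0 (shut) to 1.0 (fully open); "grasp_force": force on a finger pad.
Only numpy, scipy, OpenCV 4.12 (cv2) and the standard library are available. Lean on these libraries where they do the work, as an engineer would, in place of code of your own. Each camera call takes 0.05 s, during which the arm holds its last target. There are 200 camera calls.

## Working session

There is one attempt and no reset: what is moved stays moved. The work goes in short steps, Python scripts to look and compute and a tool call to move; the robot and the scene stay as the last step left them, time stands still between calls to the robot, and variables do not carry over. Pictures are saved under pics/ and viewed, at most 10 in all, crops included, and the job is handed in when it is done.

Besides the shell and the picture viewer there is one more tool, called after ">>>" as name([rows], argument=value, ...), one row to a line, values as JSON. send_rows: Moves the arm, as the interface text tells. Its arguments: {"type":"object","properties":{"series":{"type":"array","items":{"type":"array"}}},"required":["series"]}

```bash
mkdir -p pics
cat > h.py <<'E'
from bench import telemetry, camera, ctrl, spotter
import numpy as np, cv2
def snap(n,f):
    c=camera(n); cv2.imwrite('pics/'+f,cv2.cvtColor(c['pixels'],cv2.COLOR_RGB2BGR)); return c
def look(cam,names):
    for n in names:
        for k,fn in (('L',spotter.landmark_of),('B',spotter.boxes_of)):
            try: print(cam,n,k,[(np.round(d['xyz'],3).tolist(),round(d['conf'],2)) for d in fn(n,cam)[:2]])
            except Exception as e: print(n,k,e)
E
python3 - <<'E'
from h import *
o=telemetry.get_obs(); print({k:np.round(v,3).tolist() for k,v in o.items()})
for c in('top','side'):
    d=snap(c,c+'1.png'); print(c,d['xyz'],d['orientation'])
    look(c,['case','left_cover_lip','right_cover_lip','isolator','toggle_tip'] + (['oil_bottle','tape_measure','pliers','spanner'] if c=='top' else []))
E
```

```text
{'time_s': 0.0, 'q': [0.971, 0.182, 1.608, -0.0, 1.354, -0.206], 'dq': [0.001, 0.0, -0.0, 0.001, 0.0, -0.002], 'joint_efforts': [0.0, -44.488, -35.133, -0.0, 0.009, -0.0], 'eef_pos': [0.22, 0.531, 0.23], 'eef_rot': [-0.0, 0.196, 0.981, -0.001], 'wrist_force': [0.052, 0.863, 0.105], 'torque': [-0.027, 0.004, 0.007], 'grasp_force': 0.0, 'opening': 0.996}
top [ 0.25237039 -0.01583818  1.26402191] [-0.69629808 -0.07000672  0.06812376  0.71107468]
top case L [([0.477, -0.024, -0.002], 0.61)]
top case B [([0.468, -0.028, 0.116], 0.75), ([0.458, -0.14, 0.106], 0.74)]
top left_cover_lip L [([0.501, 0.164, 0.147], 0.75)]
top left_cover_lip B [([0.484, 0.06, 0.116], 0.71)]
top right_cover_lip L [([0.443, -0.229, 0.148], 0.65)]
top right_cover_lip B [([0.454, -0.146, 0.107], 0.79)]
top isolator L [([0.412, -0.467, -0.001], 0.37)]
top isolator B []
top toggle_tip L []
top toggle_tip B []
top oil_bottle L [([0.411, -0.466, 0.003], 0.76), ([0.445, -0.226, 0.148], 0.15)]
top oil_bottle B [([0.402, -0.456, 0.075], 0.66)]
top tape_measure L [([0.571, -0.445, 0.002], 0.76)]
top tape_measure B [([0.563, -0.431, 0.062], 0.82)]
top pliers L [([0.426, 0.456, 0.004], 0.73)]
top pliers B [([0.418, 0.448, 0.014], 0.77)]
top spanner L [([0.56, 0.491, 0.005], 0.74)]
top spanner B [([0.558, 0.485, 0.007], 0.54)]
side [-0.72376667 -0.35768615  1.4736747 ] [ 0.74259845  0.29753595 -0.21674699 -0.55950035]
side case L [([0.474, -0.026, 0.001], 0.79)]
side case B [([0.433, -0.042, 0.106], 0.85)]
side left_cover_lip L [([0.505, 0.159, 0.144], 0.82)]
side left_cover_lip B [([0.488, 0.061, 0.116], 0.77), ([0.555, -0.431, 0.05], 0.62)]
side right_cover_lip L [([0.449, -0.227, 0.15], 0.72)]
side right_cover_lip B [([0.462, -0.14, 0.106], 0.87)]
side isolator L []
side isolator B []
side toggle_tip L []
side toggle_tip B [([0.49, 0.061, 0.114], 0.46)]
```

View pics/top1.png

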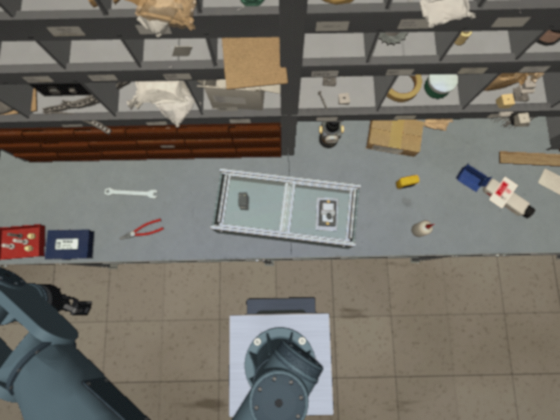

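View pics/side1.png

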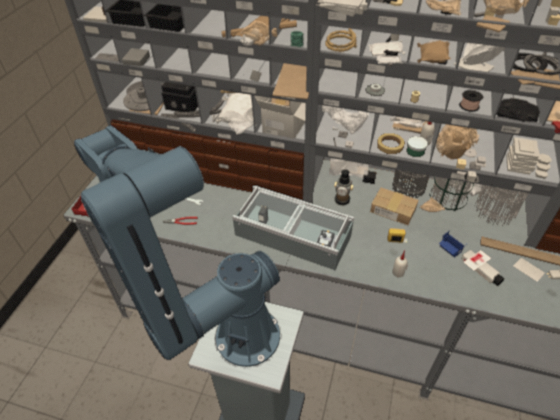

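The isolator is under the right cover: its white-framed block is at about (328,212) in the top view, and the relay is at (243,200). The left cover looks about 18 mm ajar. I'll go above the outer side of the right lip with the fingers shut.

>>> send_rows([
  [[0, 0, 4], [10, -60, 0], 1],
  [[0, 0, 8], [25, -120, 0], 1],
  [[0, 0, 12], [45, -180, 0], 1],
  [[0, 0, 14.6], [65, -240, 0], 1],
  [[0, 0, 14.6], [80, -300, 0], 1],
  [[0, 0, 14.6], [95, -360, 0], 1],
  [[0, 0, 14.6], [115, -420, 0], 1],
  [[0, 0, 14.6], [130, -480, 0], 1],
  [[0, 0, 14.6], [145, -540, 0], 1],
  [[0, 0, 14.6], [165, -600, 0], 1],
])

```text
time_s: 2.75
eef_pos: [0.3856, -0.0706, 0.2319]
eef_rot: [0.001, 0.07, 0.998, -0.0]
wrist_force: [1.1, 0.2, 0.7]
opening: 0.001
grasp_force: 0.0
```

>>> send_rows([
  [[0, 0, 0], [15, -55, 0], 1],
  [[0, 0, 0], [30, -110, 0], 1],
  [[0, 0, 0], [43, -160, 0], 1],
  [[0, 0, 0], [56, -203, 0], 1],
  [[0, 0, 0], [56, -203, 0], 1],
  [[0, 0, 0], [56, -203, 0], 1],
])

```text
time_s: 3.5
eef_pos: [0.441, -0.2707, 0.2309]
eef_rot: [-0.0, 0.07, 0.998, 0.001]
wrist_force: [-0.7, 0.7, 0.3]
opening: -0.002
grasp_force: 0.0
```

Run:
```python
from h import *
o=telemetry.get_obs(); print({k:np.round(o[k],3).tolist() for k in('time_s','eef_pos','eef_rot','wrist_force','opening')})
for c in('wrist','top','side'):
    d=snap(c,c+'2.png')
    look(c,['case','left_cover_lip','right_cover_lip'])
```

```text
{'time_s': 3.5, 'eef_pos': [0.441, -0.271, 0.231], 'eef_rot': [-0.0, 0.07, 0.998, 0.001], 'wrist_force': [-0.69, 0.703, 0.287], 'opening': -0.002}
wrist case L [([0.479, -0.031, 0.003], 0.97)]
wrist case B [([0.454, -0.146, 0.108], 0.83)]
wrist left_cover_lip L []
wrist left_cover_lip B [([0.533, -0.053, 0.122], 0.9)]
wrist right_cover_lip L [([0.45, -0.225, 0.148], 0.81), ([0.478, -0.026, 0.003], 0.71)]
wrist right_cover_lip B [([0.456, -0.14, 0.108], 0.83)]
top case L [([0.477, -0.025, -0.002], 0.66)]
top case B [([0.481, 0.003, 0.114], 0.9), ([0.399, -0.462, 0.085], 0.66)]
top left_cover_lip L []
top left_cover_lip B [([0.484, 0.058, 0.121], 0.72)]
top right_cover_lip L [([0.446, -0.228, 0.15], 0.91)]
top right_cover_lip B [([0.47, -0.12, 0.109], 0.87), ([0.558, 0.49, 0.009], 0.63)]
side case L [([0.476, -0.028, 0.002], 0.59)]
side case B [([0.434, -0.042, 0.105], 0.96)]
side left_cover_lip L [([0.504, 0.16, 0.142], 0.67)]
side left_cover_lip B [([0.487, 0.061, 0.116], 0.64)]
side right_cover_lip L [([0.448, -0.227, 0.145], 0.6)]
side right_cover_lip B [([0.465, -0.143, 0.108], 0.77)]
```

View pics/wrist2.png

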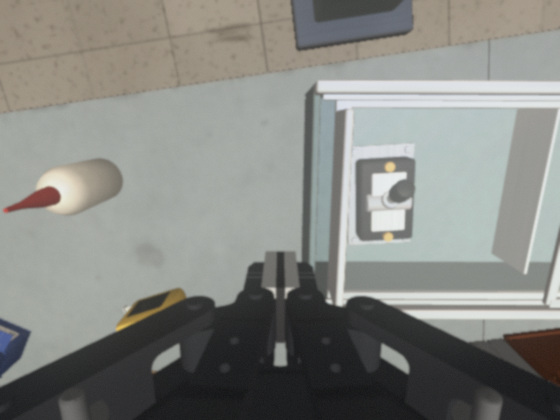

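The wrist view shows the right lip as a vertical strip at u≈340, with the fingertip left of it at (280,255). The case edges run horizontal, so the yaw matches. The lever knob is at (400,190), leaning towards the robot. Next I'll descend outside the lip and push.

>>> send_rows([
  [[0, 0, 0], [0, 0, -50], 1],
  [[0, 0, 0], [0, 0, -102], 1],
  [[0, 0, 0], [0, 0, -102], 1],
  [[0, 0, 0], [2.1, 15, -102], 1],
  [[0, 0, 0], [4.9, 35, -102], 1],
  [[0, 0, 0], [8.4, 60, -102], 1],
  [[0, 0, 0], [12, 85, -102], 1],
  [[0, 0, 0], [15.5, 110, -102], 1],
  [[0, 0, 0], [19, 135, -102], 1],
  [[0, 0, 0], [22, 155, -102], 1],
])

```text
time_s: 5.8
eef_pos: [0.465, -0.1152, 0.1318]
eef_rot: [0.002, 0.069, 0.998, -0.001]
wrist_force: [0.4, -2.0, 1.3]
opening: -0.003
grasp_force: 1.1
```

Run:
```python
from h import *
o=telemetry.get_obs(); print({k:np.round(o[k],3).tolist() for k in('time_s','eef_pos','eef_rot','wrist_force','opening')})
for c in('top','side'):
    d=snap(c,c+'3.png')
    look(c,['left_cover_lip','right_cover_lip','isolator','toggle_tip'])
```

```text
{'time_s': 5.8, 'eef_pos': [0.465, -0.115, 0.132], 'eef_rot': [0.002, 0.069, 0.998, -0.001], 'wrist_force': [0.4, -1.984, 1.251], 'opening': -0.003}
top left_cover_lip L [([0.503, 0.166, 0.149], 0.59)]
top left_cover_lip B [([0.495, 0.082, 0.116], 0.73)]
top right_cover_lip L [([0.463, -0.101, 0.149], 0.61)]
top right_cover_lip B [([0.448, -0.15, 0.037], 0.56), ([0.46, -0.08, 0.107], 0.53)]
top isolator L [([0.468, -0.164, 0.008], 0.55), ([0.502, 0.164, 0.146], 0.23)]
top isolator B [([0.444, -0.151, 0.038], 0.73)]
top toggle_tip L [([0.447, -0.161, 0.09], 0.36)]
top toggle_tip B [([0.452, -0.164, 0.084], 0.38)]
side left_cover_lip L [([0.506, 0.158, 0.145], 0.75)]
side left_cover_lip B [([0.485, 0.063, 0.117], 0.94), ([0.464, -0.173, 0.038], 0.5)]
side right_cover_lip L [([0.469, -0.098, 0.148], 0.71)]
side right_cover_lip B [([0.45, -0.069, 0.108], 0.54), ([0.437, -0.022, 0.109], 0.5)]
side isolator L [([0.47, -0.169, 0.007], 0.51)]
side isolator B [([0.462, -0.171, 0.038], 0.8)]
side toggle_tip L [([0.448, -0.16, 0.091], 0.57), ([0.469, -0.094, 0.147], 0.16)]
side toggle_tip B []
```

>>> send_rows([
  [[0, 0, 0], [1.4, 10, -3], 1],
  [[0, 0, 0], [2.1, 15, -3], 1],
  [[0, 0, 0], [2.5, 18, -3], 1],
  [[0, 0, 0], [2.5, 18, -3], 1],
])

```text
time_s: 7.2
eef_pos: [0.4658, -0.0977, 0.1262]
eef_rot: [-0.0, 0.069, 0.998, 0.0]
wrist_force: [-0.1, 1.0, 0.1]
opening: 0.001
grasp_force: 0.0
```

>>> send_rows([
  [[0, 0, 0], [0.3, 2, 0], 1],
  [[0, 0, 0], [0.3, 2, 0], 1],
])

```text
time_s: 7.45
eef_pos: [0.4661, -0.0962, 0.1263]
eef_rot: [-0.0, 0.069, 0.998, 0.0]
wrist_force: [0.2, -0.9, -0.3]
opening: 0.002
grasp_force: 0.2
```

>>> send_rows([
  [[0, 0, 0], [0.3, 2, 0], 1],
  [[0, 0, 0], [0.3, 2, 0], 1],
])

```text
time_s: 7.7
eef_pos: [0.4661, -0.096, 0.1263]
eef_rot: [-0.0, 0.069, 0.998, -0.002]
wrist_force: [-2.3, -9.2, -0.8]
opening: -0.0
grasp_force: 4.3
```

>>> send_rows([
  [[0, 0, 0], [0.3, 2, 0], 1],
  [[0, 0, 0], [0.3, 2, 0], 1],
])

```text
time_s: 7.95
eef_pos: [0.4662, -0.0958, 0.1263]
eef_rot: [-0.001, 0.069, 0.998, -0.003]
wrist_force: [-4.8, -16.6, -2.6]
opening: -0.002
grasp_force: 8.5
```

>>> send_rows([
  [[0, 0, 0], [0.2, 1, 0], 1],
  [[0, 0, 0], [0.2, 1, 0], 1],
])

```text
time_s: 8.2
eef_pos: [0.4662, -0.0957, 0.1264]
eef_rot: [-0.001, 0.069, 0.998, -0.004]
wrist_force: [-6.7, -19.9, -3.4]
opening: 0.002
grasp_force: 10.5
```

Stopped hard with the lip at y≈-0.078, which is the expected fully open position. I'll back off, rise and go above the front of the lever.

>>> send_rows([
  [[0, 0, 0], [-2, -14, 0], 1],
  [[0, 0, 0], [-4, -25, 0], 1],
  [[0, 0, 0], [-4, -25, 50], 1],
  [[0, 0, 0], [-30, -45, 50], 1],
  [[0, 0, 0], [-55, -65, 50], 1],
  [[0, 0, 0], [-55, -65, 50], 1],
])

```text
time_s: 8.95
eef_pos: [0.4111, -0.1571, 0.1764]
eef_rot: [0.0, 0.071, 0.998, 0.0]
wrist_force: [-0.4, 0.3, -0.2]
opening: 0.001
grasp_force: 0.0
```

Run:
```python
from h import *
o=telemetry.get_obs(); print({k:np.round(o[k],3).tolist() for k in('time_s','eef_pos','eef_rot','wrist_force','opening')})
for c in('wrist','side'):
    d=snap(c,c+'4.png')
    look(c,['right_cover_lip','isolator','toggle_tip'])
```

```text
{'time_s': 8.95, 'eef_pos': [0.411, -0.157, 0.176], 'eef_rot': [0.0, 0.071, 0.998, 0.0], 'wrist_force': [-0.37, 0.332, -0.209], 'opening': 0.001}
wrist right_cover_lip L [([0.469, -0.079, 0.15], 0.83)]
wrist right_cover_lip B [([0.432, -0.07, 0.112], 0.77)]
wrist isolator L [([0.466, -0.164, 0.01], 0.81)]
wrist isolator B [([0.434, -0.16, 0.038], 0.77)]
wrist toggle_tip L []
wrist toggle_tip B []
side right_cover_lip L [([0.47, -0.082, 0.144], 0.71)]
side right_cover_lip B [([0.488, 0.061, 0.114], 0.57), ([0.46, -0.064, 0.106], 0.52)]
side isolator L [([0.47, -0.168, 0.006], 0.75), ([0.502, 0.157, 0.142], 0.17)]
side isolator B [([0.465, -0.171, 0.041], 0.6)]
side toggle_tip L [([0.448, -0.16, 0.091], 0.6)]
side toggle_tip B [([0.457, -0.065, 0.108], 0.36)]
```

View pics/wrist4.png

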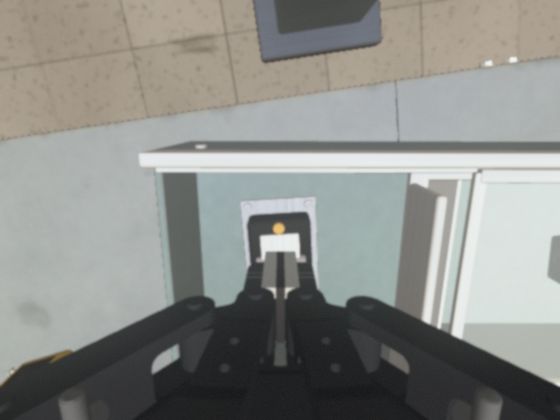

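The wrist view shows the fingertip at (280,255), centred on the isolator plate (245–315 px), with the lever hidden behind it. The open right lip is at u≈435. I'll descend in front of the lever and push back.

>>> send_rows([
  [[0, 0, 0], [0, 0, -50], 1],
  [[0, 0, 0], [0, 0, -98], 1],
  [[0, 0, 0], [0, 0, -98], 1],
  [[0, 0, 0], [12, -2, -98], 1],
  [[0, 0, 0], [22, -3, -98], 1],
  [[0, 0, 0], [32, -4, -98], 1],
  [[0, 0, 0], [40, -5.5, -98], 1],
  [[0, 0, 0], [48, -6.5, -98], 1],
  [[0, 0, 0], [48, -6.5, -98], 1],
])

```text
time_s: 10.78
eef_pos: [0.4607, -0.1629, 0.0784]
eef_rot: [0.0, 0.069, 0.998, -0.0]
wrist_force: [-0.9, -0.4, -0.3]
opening: -0.003
grasp_force: 0.0
```

Run:
```python
from h import *
for c in('side','top'):
    d=snap(c,c+'5.png')
    look(c,['toggle_tip','isolator'])
```

```text
side toggle_tip L [([0.566, -0.439, 0.001], 0.51)]
side toggle_tip B []
side isolator L []
side isolator B [([0.47, -0.175, 0.037], 0.71)]
top toggle_tip L [([0.568, -0.444, 0.004], 0.68)]
top toggle_tip B []
top isolator L [([0.471, -0.164, 0.008], 0.37), ([0.479, -0.024, -0.002], 0.37)]
top isolator B []
```

>>> send_rows([
  [[0, 0, 0], [-18, 2.5, 0], 1],
  [[0, 0, 0], [-35, 5, 0], 1],
  [[0, 0, 0], [-35, 5, 55], 1],
  [[0, 0, 0], [-35, 5, 110], 1],
  [[0, 0, 0], [-10, 60, 110], 1],
  [[0, 0, 0], [12, 113, 110], 1],
  [[0, 0, 0], [12, 113, 110], 1],
])

```text
time_s: 12.15
eef_pos: [0.4727, -0.0466, 0.1885]
eef_rot: [0.0, 0.067, 0.998, 0.0]
wrist_force: [0.5, -0.6, 0.0]
opening: 0.004
grasp_force: 0.0
```

Run:
```python
from h import *
o=telemetry.get_obs(); print({k:np.round(o[k],3).tolist() for k in('time_s','eef_pos','eef_rot','wrist_force','opening')})
for c in('wrist','side','top'):
    d=snap(c,c+'6.png')
    look(c,['toggle_tip','isolator','right_cover_lip'])
```

```text
{'time_s': 12.15, 'eef_pos': [0.473, -0.047, 0.189], 'eef_rot': [0.0, 0.067, 0.998, 0.0], 'wrist_force': [0.496, -0.604, 0.034], 'opening': 0.004}
wrist toggle_tip L [([0.497, -0.165, 0.089], 0.8)]
wrist toggle_tip B [([0.484, -0.165, 0.079], 0.63)]
wrist isolator L [([0.467, -0.164, 0.011], 0.7)]
wrist isolator B [([0.461, -0.155, 0.039], 0.59)]
wrist right_cover_lip L [([0.472, -0.079, 0.146], 0.85)]
wrist right_cover_lip B [([0.443, -0.063, 0.11], 0.59)]
side toggle_tip L [([0.498, -0.165, 0.089], 0.42)]
side toggle_tip B [([0.484, -0.163, 0.075], 0.46)]
side isolator L [([0.47, -0.167, 0.01], 0.63)]
side isolator B [([0.474, -0.173, 0.04], 0.54)]
side right_cover_lip L [([0.472, -0.08, 0.149], 0.82)]
side right_cover_lip B [([0.468, -0.073, 0.107], 0.69)]
top toggle_tip L [([0.493, -0.165, 0.089], 0.57)]
top toggle_tip B [([0.486, -0.164, 0.081], 0.5)]
top isolator L [([0.472, -0.164, 0.01], 0.8)]
top isolator B [([0.461, -0.162, 0.037], 0.62)]
top right_cover_lip L [([0.465, -0.08, 0.149], 0.81)]
top right_cover_lip B [([0.44, -0.066, 0.109], 0.79)]
```

View pics/wrist6.png

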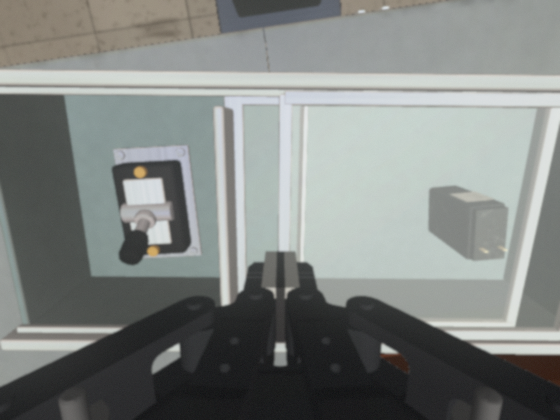

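The lever has snapped over: its tip is now at x≈0.497, shown by the knob at (133,247), leaning to the back. The fingers are between the lip (u≈225) and the left cover. Next I close the right cover by pushing the lip's inner face.

>>> send_rows([
  [[0, 0, 0], [0, 0, -30], 1],
  [[0, 0, 0], [0, 0, -59], 1],
  [[0, 0, 0], [0, 0, -59], 1],
  [[0, 0, 0], [-2, -15, -59], 1],
  [[0, 0, 0], [-5, -38, -59], 1],
  [[0, 0, 0], [-9, -65, -59], 1],
  [[0, 0, 0], [-13, -92, -59], 1],
  [[0, 0, 0], [-16, -118, -59], 1],
  [[0, 0, 0], [-19, -140, -59], 1],
  [[0, 0, 0], [-21.5, -158, -59], 1],
])

```text
time_s: 14.45
eef_pos: [0.4506, -0.2096, 0.1307]
eef_rot: [0.001, 0.07, 0.998, -0.0]
wrist_force: [0.6, 2.6, 1.3]
opening: -0.002
grasp_force: 1.1
```

>>> send_rows([
  [[0, 0, 0], [-0.7, -5, 0], 1],
  [[0, 0, 0], [-1, -7, 0], 1],
  [[0, 0, 0], [-1, -7, 0], 1],
])

```text
time_s: 14.82
eef_pos: [0.4496, -0.2146, 0.1294]
eef_rot: [0.0, 0.069, 0.998, -0.0]
wrist_force: [-0.2, -1.3, -0.2]
opening: -0.003
grasp_force: 0.0
```

>>> send_rows([
  [[0, 0, 0], [-0.3, -2, 0], 1],
  [[0, 0, 0], [-0.3, -2, 0], 1],
])

```text
time_s: 15.08
eef_pos: [0.4492, -0.2164, 0.1293]
eef_rot: [-0.0, 0.069, 0.998, 0.0]
wrist_force: [0.4, 1.5, 0.8]
opening: -0.002
grasp_force: 0.7
```

>>> send_rows([
  [[0, 0, 0], [-0.3, -2, 0], 1],
  [[0, 0, 0], [-0.3, -2, 0], 1],
])

```text
time_s: 15.32
eef_pos: [0.4492, -0.2168, 0.1293]
eef_rot: [0.0, 0.069, 0.998, 0.002]
wrist_force: [2.1, 8.8, 4.7]
opening: 0.001
grasp_force: 4.7
```

>>> send_rows([
  [[0, 0, 0], [-0.3, -2, 0], 1],
  [[0, 0, 0], [-0.3, -2, 0], 1],
  [[0, 0, 0], [1.5, 10, 0], 1],
  [[0, 0, 0], [3, 22, 30], 1],
  [[0, 0, 0], [5, 35, 60], 1],
  [[0, 0, 0], [13, 92, 60], 1],
  [[0, 0, 0], [21, 150, 60], 1],
  [[0, 0, 0], [30, 210, 60], 1],
  [[0, 0, 0], [39, 270, 60], 1],
  [[0, 0, 0], [46, 325, 60], 1],
])

```text
time_s: 16.58
eef_pos: [0.495, 0.1082, 0.1895]
eef_rot: [0.001, 0.069, 0.998, -0.0]
wrist_force: [1.7, -0.4, -0.3]
opening: 0.003
grasp_force: 0.0
```

>>> send_rows([
  [[0, 0, 0], [3, 18, 0], 1],
  [[0, 0, 0], [3, 18, 0], 1],
  [[0, 0, 0], [3, 18, 0], 1],
])

```text
time_s: 16.95
eef_pos: [0.4978, 0.123, 0.1891]
eef_rot: [-0.0, 0.07, 0.998, -0.0]
wrist_force: [-0.6, -0.8, -0.3]
opening: -0.005
grasp_force: 0.0
```

Run:
```python
from h import *
o=telemetry.get_obs(); print({k:np.round(o[k],3).tolist() for k in('time_s','eef_pos','eef_rot','wrist_force','opening')})
for c in('wrist','side','top'):
    d=snap(c,c+'7.png')
    look(c,['left_cover_lip','right_cover_lip'])
```

```text
{'time_s': 16.95, 'eef_pos': [0.498, 0.123, 0.189], 'eef_rot': [-0.0, 0.07, 0.998, -0.0], 'wrist_force': [-0.608, -0.773, -0.289], 'opening': -0.005}
wrist left_cover_lip L [([0.499, 0.164, 0.15], 0.95)]
wrist left_cover_lip B [([0.47, 0.054, 0.119], 0.56)]
wrist right_cover_lip L []
wrist right_cover_lip B [([0.508, -0.068, 0.109], 0.76)]
side left_cover_lip L [([0.503, 0.16, 0.144], 0.65)]
side left_cover_lip B [([0.486, 0.057, 0.116], 0.68)]
side right_cover_lip L [([0.447, -0.233, 0.147], 0.66)]
side right_cover_lip B [([0.459, -0.145, 0.108], 0.63)]
top left_cover_lip L [([0.504, 0.162, 0.147], 0.71)]
top left_cover_lip B [([0.482, 0.026, 0.117], 0.75)]
top right_cover_lip L [([0.445, -0.234, 0.147], 0.82)]
top right_cover_lip B [([0.456, -0.15, 0.108], 0.67)]
```

View pics/wrist7.png

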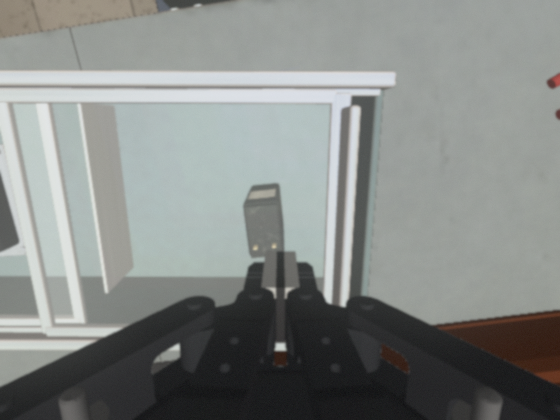

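The wrist view shows the left lip at u≈350 with a gap to the end wall (u≈370), so it is ajar. The fingers are inboard of it. I'll push it closed.

>>> send_rows([
  [[0, 0, 0], [0, 0, -30], 1],
  [[0, 0, 0], [0, 0, -60], 1],
  [[0, 0, 0], [0, 0, -60], 1],
  [[0, 0, 0], [2, 13, -60], 1],
  [[0, 0, 0], [3.5, 24, -60], 1],
  [[0, 0, 0], [4.5, 32, -60], 1],
  [[0, 0, 0], [5.2, 37, -60], 1],
  [[0, 0, 0], [5.2, 37, -60], 1],
])

```text
time_s: 18.7
eef_pos: [0.5036, 0.1604, 0.1302]
eef_rot: [0.001, 0.069, 0.998, -0.001]
wrist_force: [-1.6, -7.1, 5.5]
opening: -0.002
grasp_force: 3.5
```

>>> send_rows([
  [[0, 0, 0], [0.3, 2, 0], 1],
  [[0, 0, 0], [0.3, 2, 0], 1],
])

```text
time_s: 18.95
eef_pos: [0.5036, 0.1606, 0.1302]
eef_rot: [0.0, 0.069, 0.998, -0.003]
wrist_force: [-3.6, -14.6, 7.8]
opening: -0.002
grasp_force: 7.4
```

>>> send_rows([
  [[0, 0, 0], [0.3, 2, 0], 1],
  [[0, 0, 0], [0.3, 2, 0], 1],
])

```text
time_s: 19.2
eef_pos: [0.5036, 0.1607, 0.1302]
eef_rot: [-0.0, 0.069, 0.998, -0.004]
wrist_force: [-5.9, -22.6, 9.5]
opening: 0.002
grasp_force: 11.6
```

>>> send_rows([
  [[0, 0, 0], [0.3, 2, 0], 1],
  [[0, 0, 0], [0.3, 2, 0], 1],
])

```text
time_s: 19.45
eef_pos: [0.5037, 0.1609, 0.1302]
eef_rot: [-0.001, 0.069, 0.998, -0.006]
wrist_force: [-7.3, -29.2, 12.0]
opening: 0.0
grasp_force: 15.8
```

Hard stop at the expected closed position. I'll back off, rise and check.

>>> send_rows([
  [[0, 0, 0], [-2, -12, 0], 1],
  [[0, 0, 0], [-4, -28, 0], 1],
  [[0, 0, 0], [-4, -28, 50], 1],
  [[0, 0, 0], [-20, -28, 100], 1],
  [[0, 0, 0], [-60, -28, 140], 1],
  [[0, 0, 0], [-110, -28, 160], 1],
  [[0, 0, 0], [-110, -28, 160], 1],
  [[0, 0, 0], [-110, -28, 160], 1],
])

```text
time_s: 20.45
eef_pos: [0.3942, 0.1392, 0.2892]
eef_rot: [0.0, 0.069, 0.998, 0.0]
wrist_force: [0.6, -0.0, 0.4]
opening: 0.002
grasp_force: 0.0
```

Run:
```python
from h import *
o=telemetry.get_obs(); print({k:np.round(o[k],3).tolist() for k in('time_s','eef_pos','wrist_force')})
for c in('top','side'):
    d=snap(c,c+'8.png')
    look(c,['left_cover_lip','right_cover_lip','toggle_tip'])
a=cv2.imread('pics/top8.png')[130:290,80:460]; b=cv2.imread('pics/side8.png')[170:290,150:460]
a=cv2.resize(a,(760,320)); b=cv2.resize(b,(700,271)); b=cv2.copyMakeBorder(b,0,0,0,60,0)
cv2.imwrite('pics/f8.png',np.vstack([a,b]))
```

```text
{'time_s': 20.45, 'eef_pos': [0.394, 0.139, 0.289], 'wrist_force': [0.556, -0.024, 0.393]}
top left_cover_lip L []
top left_cover_lip B []
top right_cover_lip L [([0.443, -0.233, 0.15], 0.67), ([0.57, -0.445, 0.002], 0.2)]
top right_cover_lip B [([0.457, -0.139, 0.109], 0.72)]
top toggle_tip L []
top toggle_tip B []
side left_cover_lip L [([0.504, 0.175, 0.142], 0.57), ([0.446, -0.236, 0.145], 0.45)]
side left_cover_lip B [([0.491, 0.077, 0.114], 0.95)]
side right_cover_lip L [([0.448, -0.233, 0.149], 0.78), ([0.474, -0.024, -0.002], 0.67)]
side right_cover_lip B [([0.463, -0.14, 0.109], 0.92), ([0.491, 0.075, 0.114], 0.22)]
side toggle_tip L []
side toggle_tip B []
```

View pics/f8.png

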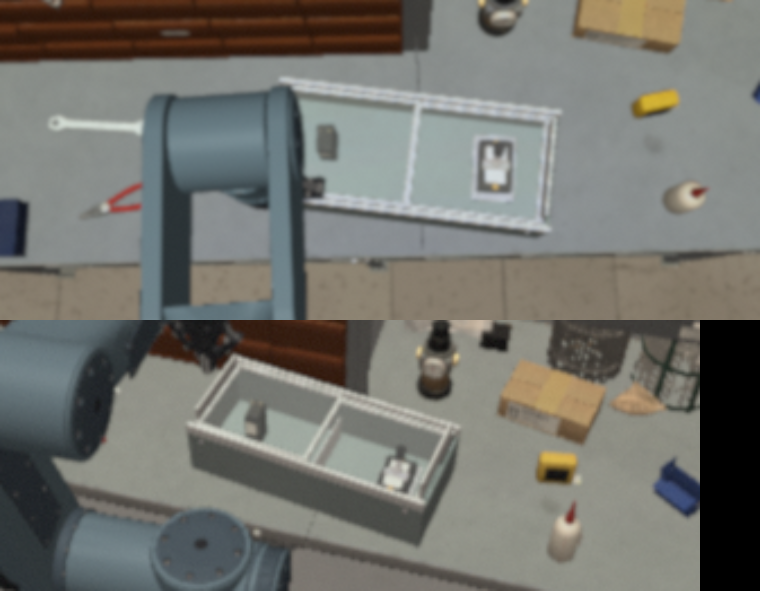

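Both covers are closed. The lever stands to the back, at about (400,455) in the lower crop. The bottle and tape measure are undisturbed, and the arm is clear of everything.

```bash
python3 -c "
from bench import ctrl
print(ctrl.hand_in())"
```

```text
the job is handed in; nothing more can be done
None
```

I opened the right cover fully, flipped the isolator lever to on, closed both covers to their stops (the left one had started ajar), and handed the job in at about 20 s of the 61 s allowed; the arm never went near the bottle or tools.

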